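Hang the carver's mallet back between its neighbours

TASK

Draw the oak mallet up out of the red lacquered stand and hang it in the empty middle place of the hook rack, between the hammer and the brass-capped tapper, without knocking either of them. Slide its handle in between the two prongs and through the sprung brass jaws, push it back until it bears firmly, but gently, against the rubber stop behind (feel for the stop: no hard shoving), then set the head down flat on the prongs and let go. Leave everything else on the table where it is.

Things in the scene. Friction and masses are not known exactly. Their poses are not given: they have to be found in the camera images.
- mallet_head (a point): Oak mallet, standing handle-down in the stand. Point: centre of its block head, 40 (x) x 60 (y) x 60 (z) mm, so the flat underside is 30 mm lower. A round handle 22 mm thick runs 95 mm down from the underside. z points up. 0.16 to 0.26 kg. Grasp the head across its 40 mm (x) so that the fingers clear the neighbours. It may hang either way round.
- stand: Red lacquered brush stand, fixed: block 90 (x) x 170 (y) x 105 (z) mm, origin at the centre of its underside. The mallet's handle goes 95 mm down its 27 mm square central hole; the head rests on its top. Short brushes near its two y ends rise 35 mm above the top, 60 to 75 mm from the hole.
- bay (a point): Empty middle place of the hook rack, midway between its two steel prongs, level with their tops (115 mm above the table). x points into the rack (the way to push), y left, z up. Prongs run x = -38 to +46 mm, 8 mm wide, 28 mm apart inside. Hung, the head lies across both prongs, its 40 mm along x, its centre 30 mm above this point, handle midway between the prongs.
- rack: Dark wooden hook rack, fixed; origin on the table straight under 'bay', same axes. Rail at x = 46 to 64 mm, 270 mm long, top at 115 mm; foot board 12 mm high from x = 25 mm on. Three pairs of prongs 64 mm apart; the outer ones carry hammer and tapper. Nothing of it rises above 115 mm. More than 16 N on its stop, or 35 N on it in all, damages it.
- jaw_left (a joint): Opening of the left (+y) sprung brass jaw, m: 0 closed, 0.0035 as the handle's widest part passes, 0.001 to 0.002 with the handle home. Jaws sit 12 to 30 mm under the prong tops, the stop behind them, on a clip clamped anywhere within 14 mm fore or aft, not measured: home, the handle's axis is at x = -14 to +14 mm in 'bay', to be found by feel.
- jaw_right (a joint): The same for the right (-y) jaw. Pushing through the jaws takes 3 to 8 N, first felt 17 mm before home and easing off past their widest, 7 mm before home; then the handle meets the firm rubber stop: press until it bears on it with 8 N or more for a moment (a push of 10 to 13 N is right). The jaws rub: the mallet must then be lowered or lightly pressed down onto the prongs.
- hammer_head (a point): Steel hammer hanging loose on the outer left prongs (head 28 x 52 x 30 mm, this point is its centre); its head is only 6 to 10 mm from the hung mallet's head. Must not be knocked.
- tapper_head (a point): Tapper with a black head and brass caps hanging loose on the outer right prongs (head 34 x 52 x 42 mm, this point is its centre); its head is only 6 to 10 mm from the hung mallet's head. Must not be knocked.
- block_mid (a point): Carved pear-wood printing block lying flat, 150 x 110 x 24 mm; the point is its centre. Leave alone.
- corner_mid (a point): Heavy brass registration corner, an L lying flat with legs 90 mm long, 24 mm wide, 14 mm high; the point is near its inside angle. Leave alone.
- canister1_mid (a point): Dull silver screw-top tin canister, 71 mm in diameter, 102 mm tall; the point is its centre. Leave alone.
- canister2_mid (a point): Dull silver screw-top tin canister, 71 mm in diameter, 102 mm tall; the point is its centre. Leave alone.
- canister3_mid (a point): Dull silver screw-top tin canister, 71 mm in diameter, 102 mm tall; the point is its centre. Leave alone.
Things that resemble listed ones, but are neither listed nor needed, are in the scene too. What is meant by the part that bears mallet_head is not green or turquoise, and is the larger of those in its own colour.

How it is judged:
By the outcome, as a careful person would: the job done as asked, in the order asked, and still so for the second after the job is handed in, with the robot touching nothing.
It also fails if it takes over 54 s, if anything falls off the work surface, if the arm or the gripper's body presses on something with over 40 N, if the wrist force passes 120 N, or if a joint passes its speed limit or range.

ROBOT

A 6-joint arm with a two-finger parallel gripper is mounted at the origin on the work surface. World frame = base frame: x ahead of the robot, y to its left, z up, the work surface at z = 0. Lengths are in m, angles in rad, forces in N, time in s.
With the tool pointing down it reaches from about 0.275 to 0.825 m from the base axis. Payload 5.2 kg.
Tool frame: the origin (TCP) lies between the finger pads; the fingertips stand 8 mm ahead of it and the grasp point (between the pads) lies 11 mm behind it; z points along the fingers, y is the line along which they close (so a half turn about z gives the same grasp; the last joint's range is limited). The gripper opens to 93 mm and grips with 3 to 60 N. Pads are 15 mm wide; open, the fingers measure 128 mm over their backs; the gripper's body (75 mm by 188 mm) begins 65 mm behind the grasp point.
Start: joints at [-1.358, 0.259, 1.535, -0, 1.348, -0.203], TCP at [0.222, -0.503, 0.227] pointing down, gripper open.
Joint ranges: [-3.14, 3.14], [-0.91, 2.08], [0.19, 2.58], [-1.22, 4.36], [0.22, 2.71], [-3.12, 3.12]. Speed limits (rad/s): [2.57, 2.57, 3.14, 3.14, 3.14, 3.14].

INTERFACE

Orientations are given as a unit quaternion [w, x, y, z].
In Python, from rig import get_obs, cams, close_job gives the robot as it stands.
- The arm moves only by the shell command python3 -m jog 'ROWS' [OPENING]. ROWS is JSON, a list of rows, each a list of 4 numbers: the shift along the tool's x, y, z in cm, then the turn about the tool's z in rad. In form: [[x, y, z, spin], ...]. A call has 1 to 20 rows; each row shifts and turns the commanded pose from where the row before left it, along the tool's axes as they then stand; what a row does not reach is not made up. A row lasts 1/10 s, in which the tool goes at most 50 mm and 8.59 degrees, less where a joint would pass 70% of its speed; a pose out of reach is approached as far as the arm can. A call with a gripper value outside its range is refused whole. OPENING is the gripper command: -1 is fully open, 1 is shut, values between are in proportion, set as the call begins (- or left out, the last holds). The fingers move at their own pace and stop on an object; the grip force is fixed at half the most. Time passes only in rows, so rows that do not move let the fingers close. It gives the time, the measured TCP pose, the force, the opening and the grip force at its end, in the units of the state.
- get_obs(): the state, without advancing time (a new reading comes with each control period).
- cams.get_image(name): name is "side" or "top"; returns the picture (400x640x3 uint8, red, green, blue); there is no depth.
- cams.calibration(name): a dict with "K" (3x3 intrinsics, pixels), "R" (3x3) and "t" (3): a world point X has camera coordinates R X + t. Camera axes: x right, y down, z forward; pixel columns grow to the right and rows downward; lengths in m; the calibration is good to about 2 mm. A picture is of the moment at which its call begins. calibration takes no time and is no camera call.
- close_job(): hands the job in; it is judged then, once.
The state is a dict: "time_s": time; "joint_positions": joint angles; "dq": joint speeds; "joint_torque": joint torques, N m; "tcp_pos": TCP position; "ee_rot": TCP orientation; "ft_force": force on the tool from outside, world axes, zero at the start; "ft_torque": the same for the moment, N m; "finger_gap": finger opening in m; "grip_force": force on a finger pad.
Only numpy, scipy, OpenCV 4.12 (cv2) and the standard library are available. Lean on these libraries where they do the work, as an engineer would, in place of code of your own. Each camera call takes 0.05 s, during which the arm holds its last target. There are 200 camera calls.

## Working session

There is one attempt and no reset: what is moved stays moved. The work goes in short steps, Python scripts to look and compute and a shell command to move; the robot and the scene stay as the last step left them, time stands still between calls to the robot, and variables do not carry over. Pictures are saved under pics/ and viewed, at most 10 in all, crops included, and the job is handed in when it is done.

```bash
mkdir -p pics; ls
python3 - <<'E'
from rig import get_obs,cams
import cv2
for n in("top","side"):
    cv2.imwrite(f"pics/{n}0.png",cams.get_image(n)[:,:,::-1])
    c=cams.calibration(n);print(n,c["K"],c["R"],c["t"])
o=get_obs();print(o)
E
```

```text
pics
top [[429.07654234   0.         320.39108193]
 [  0.         429.07654234 202.20118443]
 [  0.           0.           1.        ]] [[ 0.02905692 -0.99946711 -0.01487233]
 [-0.99532036 -0.0275582  -0.09261713]
 [ 0.09215792  0.0174939  -0.99559072]] [0.01057622 0.56004441 1.31228279]
side [[493.55459967   0.         320.16885918]
 [  0.         493.55459967 199.1498084 ]
 [  0.           0.           1.        ]] [[-0.79333953 -0.6086517  -0.01247015]
 [-0.32476602  0.44046026 -0.8369718 ]
 [ 0.51491691 -0.65995293 -0.54710393]] [0.42739562 0.26613413 1.25040648]
{'time_s': 0.1, 'joint_positions': array([-1.35780055e+00,  2.59258986e-01,  1.53593738e+00,  2.54571199e-05,
        1.34797945e+00, -2.02772533e-01]), 'dq': array([ 1.10681125e-03, -2.61890262e-03, -1.84020901e-03,  7.07366631e-04,
        5.98554254e-05,  1.07095552e-03]), 'joint_torque': array([ 3.56966179e-03, -4.38207507e+01, -2.84645033e+01,  7.20941531e-02,
        3.63355887e-02, -5.00995725e-05]), 'tcp_pos': array([ 0.22208683, -0.50267161,  0.22592136]), 'ee_rot': array([-7.91632631e-04,  9.78470070e-01,  2.06387248e-01,  8.36526337e-06]), 'ft_force': array([-0.3929444 ,  0.64631701,  0.17065477]), 'ft_torque': array([0.01355989, 0.01414802, 0.02793499]), 'grip_force': 0.0, 'finger_gap': 0.09320386952572886}
```

View pics/top0.png

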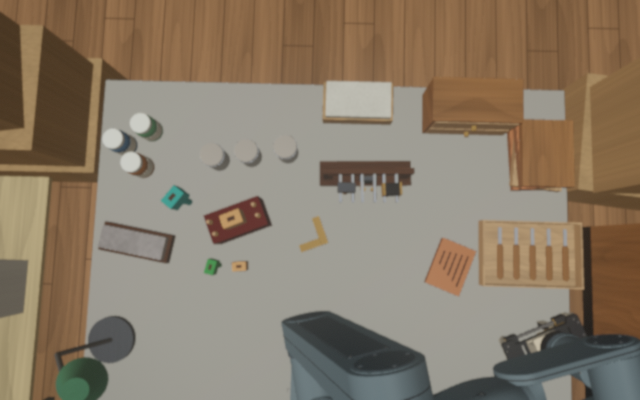

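View pics/side0.png

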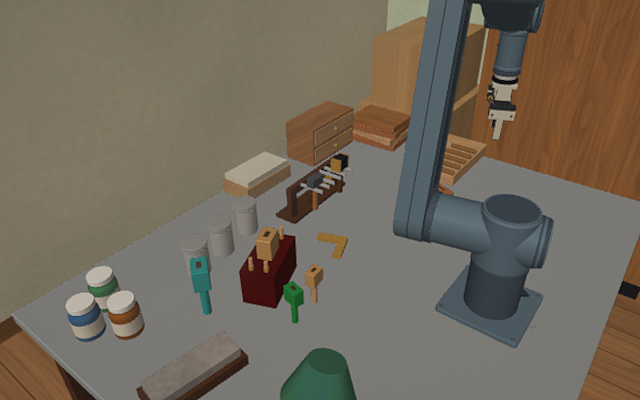

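Candidates for the mallet: the oak one in the red stand (top 231,218; side 268,243), a small oak one (top 239,266; side 313,277), a turquoise one (top 176,197; side 200,275) and a green one (top 211,266; side 293,297). I choose the one in the red stand. The rack is at top (365,175), with the hammer at (346,187) and the tapper at (392,188).

```bash
cat > h.py <<'E'
import numpy as np,cv2
from rig import get_obs,cams
def ray(n,uv,z):
    c=cams.calibration(n);K,R,t=map(np.array,(c["K"],c["R"],c["t"]))
    d=R.T@np.linalg.inv(K)@np.array([uv[0],uv[1],1.]);o=-R.T@t
    return o+d*(z-o[2])/d[2]
def proj(n,X):
    c=cams.calibration(n);p=np.array(c["K"])@(np.array(c["R"])@X+np.array(c["t"]));return p[:2]/p[2]
def rect(n,mask,z):
    """largest blob -> min-area rect on plane z: centre, size, long-axis yaw (deg)"""
    cs,_=cv2.findContours(mask.astype(np.uint8),cv2.RETR_EXTERNAL,cv2.CHAIN_APPROX_NONE)
    c=max(cs,key=cv2.contourArea)[:,0,:]
    P=np.array([ray(n,p,z)[:2] for p in c]).astype(np.float32)
    b=cv2.boxPoints(cv2.minAreaRect(P));e=[b[1]-b[0],b[2]-b[1]]
    l=max(e,key=np.linalg.norm)
    return b.mean(0),sorted(np.linalg.norm(v) for v in e),np.degrees(np.arctan2(l[1],l[0]))%180
E
python3 - <<'E'
from h import *
im=cv2.imread("pics/top0.png");hsv=cv2.cvtColor(im,cv2.COLOR_BGR2HSV)
for p in[(231,218),(240,266),(212,230),(365,168),(390,178),(346,187),(215,217)]:print(p,hsv[p[1],p[0]])
a=cv2.resize(im[190:250,195:280],None,fx=6,fy=6,interpolation=cv2.INTER_CUBIC)
b=cv2.resize(im[150:210,310:420],None,fx=7,fy=7,interpolation=cv2.INTER_CUBIC)
cv2.imwrite("pics/crA.png",a)
cv2.imwrite("pics/crB.png",b)
E
```

```text
(231, 218) [ 11 103  92]
(240, 266) [ 14 111 133]
(212, 230) [  4 131 101]
(365, 168) [ 9 98 91]
(390, 178) [ 11 100  89]
(346, 187) [100   8  91]
(215, 217) [  4 133  98]
```

View pics/crA.png

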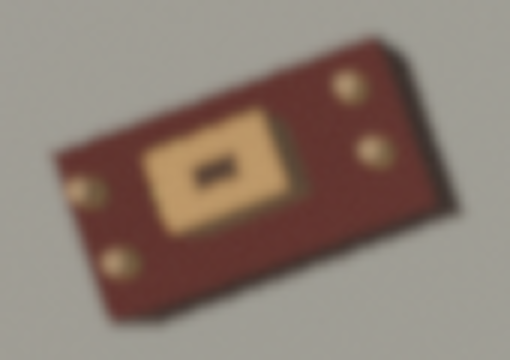

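View pics/crB.png

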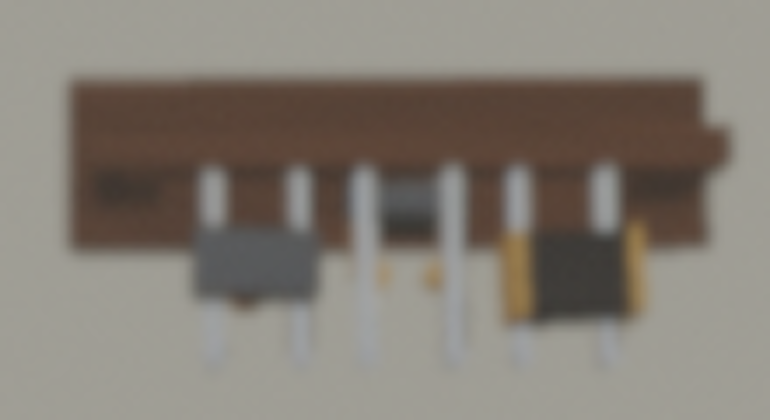

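Crop A shows the oak head with a dark mark, its corners at top pixels about (219,216), (239,208), (244,222) and (224,229), long side along the stand. Crop B shows the middle prongs from tips (362.3,202) and (375,202) up to (362,174) and (375,174), the stop at (368.6,179), the jaws at (368.4,189), the hammer to the left and the tapper to the right.

Run:
```python
from h import *
im=cv2.imread("pics/top0.png");hsv=cv2.cvtColor(im,cv2.COLOR_BGR2HSV);H,S,V=cv2.split(hsv)
m=np.zeros(V.shape,bool);m[200:235,212:250]=1
head=m&(H>8)&(H<25)&(S>70)&(V>150)
print("head px",head.sum(),rect("top",head,.165))
m=np.zeros(V.shape,bool);m[190:250,195:280]=1
print("stand",rect("top",m&((H<8)|(H>170)|((H<25)&(S>70)))&(S>80),.105))
g=cv2.cvtColor(im,cv2.COLOR_BGR2GRAY).astype(float)
# prongs: bright-blueish against wood rows 176-184 ; use b-r
br=im[:,:,0].astype(float)-im[:,:,2]
for c0 in (362,375):
    pts=[]
    for r in range(175,201):
        w=br[r,c0-4:c0+5];w=np.clip(w-np.percentile(w,30),0,None);pts.append(ray("top",((w*np.arange(c0-4,c0+5)).sum()/w.sum(),r),.115)[:2])
    P=np.array(pts);k=np.polyfit(P[:,0],P[:,1],1);print("prong",c0,k,"y at .6:",np.polyval(k,.6),"res",np.std(P[:,1]-np.polyval(k,P[:,0])))
for n,p,z in[("tipL",(362.3,202.3),.115),("tipR",(374.9,202.3),.115),("baseL",(361.9,173.4),.115),("baseR",(374.9,173.4),.115),("jaw",(368.4,189.3),.103),("stopfront",(368.4,182.6),.100)]:print(n,ray("top",p,z))
ham=np.zeros(V.shape,bool);ham[178:196,334:358]=1;ham&=(V<115)&(S<40);print("ham",rect("top",ham,.145))
tap=np.zeros(V.shape,bool);tap[180:198,380:405]=1;tap&=((V<80)|((S>90)));print("tap",rect("top",tap,.157))
```

```text
head px 262 (array([0.49478784, 0.27425194], dtype=float32), [np.float32(0.0390096), np.float32(0.058209963)], np.float32(112.77817))
stand (array([0.4933985 , 0.27037945], dtype=float32), [np.float32(0.089908615), np.float32(0.17072994)], np.float32(111.891846))
prong 362 [ 0.02786363 -0.11092642] y at .6: -0.09420824125933104 res 0.0015002890766367977
prong 375 [ 0.08017871 -0.1789655 ] y at .6: -0.1308582727789713 res 0.001694978899517586
tipL [ 0.55437066 -0.09689287  0.115     ]
tipR [ 0.55538263 -0.13343763  0.115     ]
baseL [ 0.63921972 -0.09402454  0.115     ]
baseR [ 0.64023182 -0.13196803  0.115     ]
jaw [ 0.59441599 -0.11500537  0.103     ]
stopfront [ 0.6147223  -0.11491442  0.1       ]
ham (array([ 0.5983234 , -0.04716985], dtype=float32), [np.float32(0.043068413), np.float32(0.05125778)], np.float32(91.53725))
tap (array([ 0.59481186, -0.18591568], dtype=float32), [np.float32(0.04254462), np.float32(0.04818368)], np.float32(91.54133))
```

```bash
python3 -m jog '[[0,0,-0.4,-0.14],[0,0,-0.4,-0.14],[0,0,-0.4,-0.14],[0,0,-0.4,-0.14],[0,0,-0.4,-0.14],[0,0,-0.4,-0.14],[0,0,-0.4,-0.14],[0,0,-0.4,-0.14],[0,0,-0.4,-0.14],[0,0,-0.4,-0.14],[0,0,-0.4,-0.145]]' -1; python3 -m jog '[[3.08,2.74,0,0],[3.08,2.74,0,0],[3.08,2.74,0,0],[3.08,2.74,0,0],[3.08,2.74,0,0],[3.08,2.74,0,0],[3.08,2.74,0,0],[3.08,2.74,0,0],[3.08,2.74,0,0],[3.08,2.74,0,0],[3.08,2.74,0,0],[3.08,2.74,0,0],[3.08,2.74,0,0],[3.08,2.74,0,0],[3.08,2.74,0,0],[3.08,2.74,0,0],[3.08,2.74,0,0],[3.08,2.74,0,0],[3.08,2.74,0,0],[3.08,2.74,0,0]]'
cat >> h.py <<'E'
def go(x,y,z,yaw=None):
    """needed tool-frame shift in cm and spin (rad) to reach world x,y,z, tool-x yaw (deg)"""
    from scipy.spatial.transform import Rotation as Ro
    o=get_obs();q=o["ee_rot"];R=Ro.from_quat([q[1],q[2],q[3],q[0]]).as_matrix()
    cy=np.arctan2(R[1,0],R[0,0])
    print("tcp",o["tcp_pos"].round(4),"yaw",np.degrees(cy).round(2),"tilt",R[2].round(3),"gap",round(o["finger_gap"],4))
    print("shift cm",(R.T@(np.array([x,y,z])-o["tcp_pos"])*100).round(2),"spin",None if yaw is None else round(cy-np.radians(yaw),4))
E
python3 - <<'E'
from h import *
go(.4945,.2735,.129,112.3)
E
```

```text
time_s: 1.2
tcp_pos: [0.2221, -0.5028, 0.2703]
ee_rot: [-0.0, 0.554, 0.832, 0.0]
ft_force: [0.2, -0.1, -0.5]
finger_gap: 0.0928
grip_force: 0.0
time_s: 3.2
tcp_pos: [0.4948, 0.2767, 0.2702]
ee_rot: [-0.0, 0.557, 0.831, -0.0]
ft_force: [0.9, -1.8, -0.1]
finger_gap: 0.0933
grip_force: 0.0
tcp [0.4948 0.2767 0.2702] yaw 112.37 tilt [-0.    -0.001 -1.   ] gap 0.0933
shift cm [-0.28 -0.14 14.12] spin 0.0012
```

```bash
python3 -m jog '[[-0.14,-0.07,2.3,0],[-0.14,-0.07,2.3,0],[0,0,2.3,0],[0,0,2.3,0],[0,0,2,0],[0,0,1.5,0],[0,0,1.4,0],[0,0,0,0],[0,0,0,0]]'
python3 - <<'E'
from h import *
go(.4945,.2735,.129,112.3)
cv2.imwrite("pics/s1.png",cv2.resize(cams.get_image("side")[130:330,180:380,::-1],None,fx=3,fy=3))
E
```

```text
time_s: 4.1
tcp_pos: [0.4944, 0.2718, 0.1295]
ee_rot: [-0.0, 0.557, 0.831, -0.0]
ft_force: [0.2, 0.1, -0.5]
finger_gap: 0.0932
grip_force: 0.0
tcp [0.4944 0.2718 0.1295] yaw 112.34 tilt [ 0.    -0.001 -1.   ] gap 0.0932
shift cm [0.16 0.07 0.05] spin 0.0008
```

View pics/s1.png

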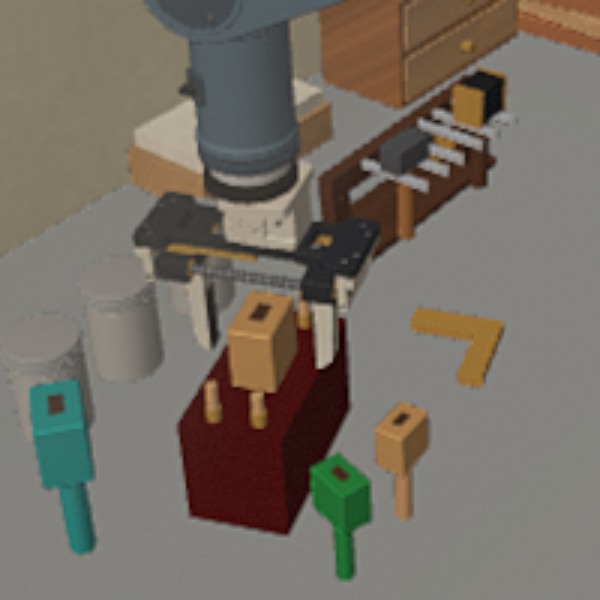

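The fingers straddle the oak head (crop 262,340; side pixel about 267,243), clear of the brushes. Closing.

```bash
python3 -m jog '[[0.15,0.05,0,0],[0,0,0,0],[0,0,0,0],[0,0,0,0],[0,0,0,0],[0,0,0,0],[0,0,0,0],[0,0,0,0],[0,0,0,0],[0,0,0,0]]' 1; python3 -m jog '[[0,0,-0.5,0],[0,0,-1,0],[0,0,-1.5,0],[0,0,0,0],[0,0,0,0]]'
```

```text
time_s: 5.15
tcp_pos: [0.4947, 0.2734, 0.1297]
ee_rot: [0.0, 0.557, 0.831, 0.0]
ft_force: [-0.1, -0.3, -0.3]
finger_gap: 0.0397
grip_force: 30.0
time_s: 5.65
tcp_pos: [0.4946, 0.2735, 0.1601]
ee_rot: [0.0, 0.557, 0.831, 0.0]
ft_force: [0.1, 0.1, -0.8]
finger_gap: 0.04
grip_force: 30.0
```

```bash
python3 -m jog '[[0,0,-2,0],[0,0,-2.5,0],[0,0,-2.5,0],[0,0,-2.5,0],[0,0,-2,0],[0,0,0,0],[0,0,0,0],[0,0,0,0.09],[0,0,0,0.09],[0,0,0,0.09],[0,0,0,0.09],[0,0,0,0]]'
python3 - <<'E'
from h import *
go(.49,-.115,.275,91.6)
im=cams.get_image("top")[:,:,::-1];cv2.imwrite("pics/t2.png",im)
# refine rack yaw from dark-wood back edge of footboard/rail
hsv=cv2.cvtColor(im,cv2.COLOR_BGR2HSV)
b=cv2.GaussianBlur(hsv[:,:,2],(3,3),0).astype(float)
pts=[]
for c in range(324,405):
    g=np.diff(b[155:170,c]);k=int(np.argmax(-np.clip(-g,0,None)*0-np.abs(g)*-1)) if 0 else int(np.argmax(np.abs(g)))
    w=np.abs(g[max(0,k-2):k+3]);r=155.5+(w*np.arange(max(0,k-2),k+3)[:len(w)]).sum()/w.sum()
    pts.append(ray("top",(c,r),.012)[:2])
P=np.array(pts);k=np.polyfit(P[:,1],P[:,0],1);print("back edge slope dx/dy",k,"yaw deg",-np.degrees(np.arctan(k[0])),"res",np.std(P[:,0]-np.polyval(k,P[:,1])))
E
```

```text
time_s: 6.85
tcp_pos: [0.4936, 0.2731, 0.2724]
ee_rot: [-0.001, 0.697, 0.717, -0.002]
ft_force: [-0.9, 0.6, -2.0]
finger_gap: 0.0402
grip_force: 30.0
tcp [0.4936 0.2731 0.2724] yaw 91.67 tilt [-0.001 -0.004 -1.   ] gap 0.0402
shift cm [-38.78  -1.49  -0.22] spin 0.0012
back edge slope dx/dy [-0.02931423  0.69381031] yaw deg 1.6791008969358652 res 0.0002738872166745358
```

```bash
python3 -m jog '[[-1.5,0,0,0],[-2.5,0,0,0],[-3,-0.2,0,0],[-3,-0.2,0,0],[-3,-0.2,0,0],[-3,-0.2,0,0],[-3,-0.2,0,0],[-3,-0.2,0,0],[-3,-0.2,0,0],[-3,-0.1,0,0],[-3,0,0,0],[-3,0,0,0],[-2.5,0,0,0],[-1.5,0,0,0],[-0.8,0,0,0],[0,0,0,0],[0,0,0,0]]'; python3 -m jog '[[0,0,1.5,0],[0,0,2.5,0],[0,0,2.5,0],[0,0,2.5,0],[0,0,2,0],[0,0,1,0],[0,0,0,0],[0,0,0,0],[0,0,0,0]]'
python3 - <<'E'
from h import *
go(.593,-.114,.1425,91.68)
t=cams.get_image("top")[:,:,::-1];s=cams.get_image("side")[:,:,::-1]
cv2.imwrite("pics/t3f.png",t);cv2.imwrite("pics/s3f.png",s)
cv2.imwrite("pics/t3.png",cv2.resize(t[150:250,310:430],None,fx=6,fy=6,interpolation=cv2.INTER_CUBIC))
cv2.imwrite("pics/s3.png",cv2.resize(s[100:240,270:430],None,fx=4,fy=4,interpolation=cv2.INTER_CUBIC))
E
```

```text
time_s: 8.6
tcp_pos: [0.491, -0.1142, 0.2745]
ee_rot: [-0.0, 0.696, 0.718, 0.0]
ft_force: [0.1, -0.0, -2.5]
finger_gap: 0.0398
grip_force: 30.0
time_s: 9.5
tcp_pos: [0.492, -0.115, 0.1559]
ee_rot: [0.001, 0.696, 0.718, 0.0]
ft_force: [0.6, 0.3, -1.6]
finger_gap: 0.0399
grip_force: 30.0
tcp [ 0.492  -0.115   0.1559] yaw 91.74 tilt [-0.001  0.002 -1.   ] gap 0.0399
shift cm [-0.21 10.09  1.36] spin 0.0011
```

View pics/t3.png

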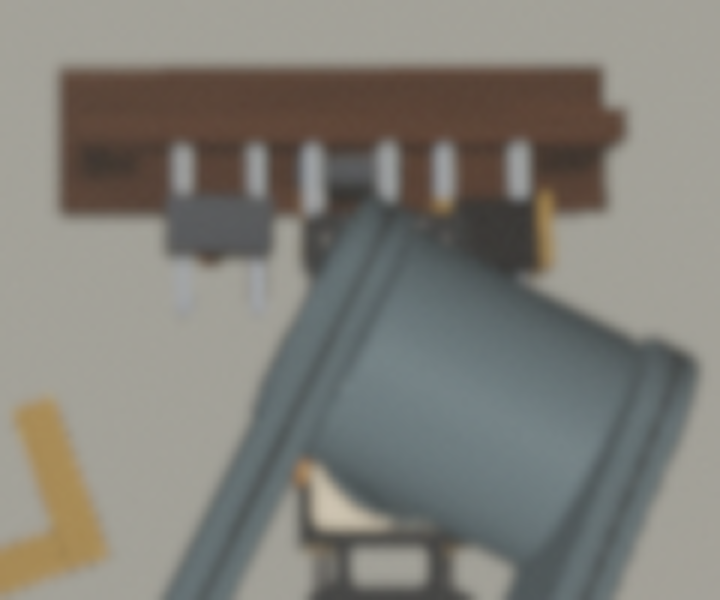

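View pics/s3.png

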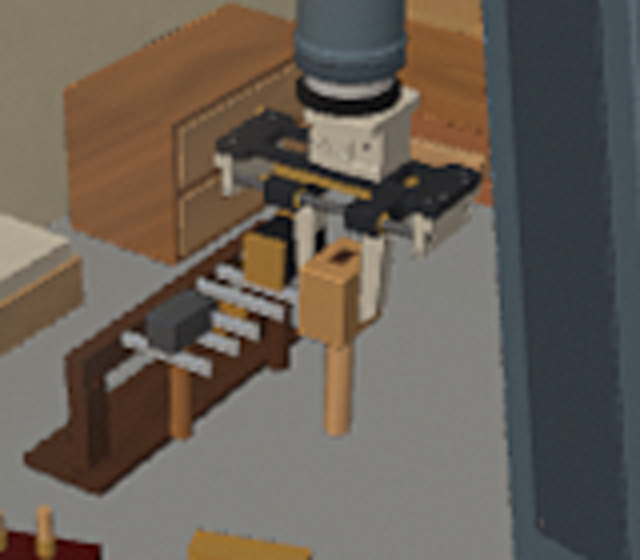

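Top crop: the wrist hides the mallet, so the side view has to serve. Side crop: mallet upright in the hand, handle at full side pixel about (354,197), with the prongs to its left. I compare the handle and prongs in the side view.

```bash
cat > m.py <<'E'
from h import *
def handle(im,xp,zs,show=True):
    """y of handle axis at each z from side view, axis x known (xp)"""
    out=[]
    s=cv2.cvtColor(im,cv2.COLOR_BGR2HSV)[:,:,1].astype(float)
    for z in zs:
        u,v=proj("side",np.array([xp,-.115,z]));r=int(round(v));c=np.arange(int(u)-12,int(u)+13)
        w=np.clip(s[r,c]-60,0,None);u2=(w*c).sum()/w.sum()
        a,b=ray("side",(u2,r),0.),ray("side",(u2,r),.2);y=a[1]+(b[1]-a[1])*(xp-a[0])/(b[0]-a[0]);zz=.2*(xp-a[0])/(b[0]-a[0])
        out.append((round(y,4),round(zz,3),int((w>20).sum())))
    return out
E
python3 - <<'E'
from m import *
im=cv2.imread("pics/s3f.png")
print(handle(im,.492,[.055,.065,.075,.085,.095,.105,.115,.12]))
B=np.array([.5935,-.114]);a=np.radians(1.68);ex=np.array([np.cos(a),np.sin(a)]);ey=np.array([-ex[1],ex[0]])
x0,y0,f=290,150,12
big=cv2.resize(im[y0:y0+50,x0:x0+62],None,fx=f,fy=f,interpolation=cv2.INTER_CUBIC)
P=lambda lx,ly,z:tuple(int(v) for v in (proj("side",np.r_[B+lx*ex+ly*ey,z])-[x0,y0]+.5)*f)
for k in(-.064,0,.064):
    for sgn in(-1,1):
        for e in (.014,.022):cv2.line(big,P(-.038,k+sgn*e,.115),P(.046,k+sgn*e,.115),(0,0,255) if k==0 else (0,255,255),1)
cv2.imwrite("pics/ov.png",big)
E
```

```text
[(np.float64(-0.1133), np.float64(0.057), 7), (np.float64(-0.1131), np.float64(0.064), 7), (np.float64(-0.113), np.float64(0.076), 7), (np.float64(-0.1138), np.float64(0.086), 7), (np.float64(-0.1137), np.float64(0.097), 7), (np.float64(-0.1137), np.float64(0.105), 7), (np.float64(-0.1141), np.float64(0.115), 6), (np.float64(-0.0982), np.float64(0.127), 10)]
```

View pics/ov.png

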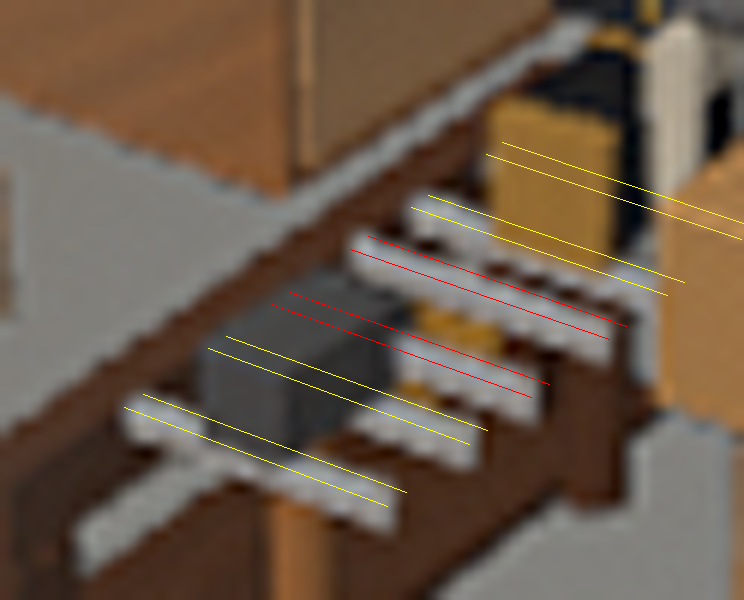

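Overlay: the predicted middle prong lines (red) lie on the real prongs to within a pixel. In the same view the handle sits 3.5 mm left of the bay's centre line, so I shift right, lower to 3 mm above the prongs and advance.

```bash
python3 -m jog '[[-0.35,0,0.6,0],[0,0,0.5,0],[0,0,0.2,0],[0,1,0,0],[0,1.5,0,0],[0,1.5,0,0],[0,0.7,0,0],[0,0,0,0],[0,0,0,0]]'
python3 - <<'E'
from m import *
o=get_obs()
im=cams.get_image("side")[:,:,::-1].copy();cv2.imwrite("pics/s4f.png",im)
xp=o["tcp_pos"][0];bl=-.114+(xp-.5935)*.0293
print("bay line y here",bl,handle(im,xp,[.03,.04,.05,.06,.07,.08,.09,.1]))
go(.5935-.033,-.1155-.033*.0293,.143,91.68);print(o["ft_force"])
E
```

```text
time_s: 10.5
tcp_pos: [0.5379, -0.1168, 0.1413]
ee_rot: [-0.0, 0.696, 0.718, -0.0]
ft_force: [-0.6, -1.0, -1.5]
finger_gap: 0.0397
grip_force: 30.0
bay line y here -0.11562994466520939 [(np.float64(-0.1166), np.float64(0.029), 6), (np.float64(-0.1162), np.float64(0.041), 6), (np.float64(-0.1158), np.float64(0.049), 6), (np.float64(-0.1156), np.float64(0.06), 6), (np.float64(-0.0978), np.float64(0.077), 8), (np.float64(-0.0864), np.float64(0.094), 15), (np.float64(-0.0854), np.float64(0.106), 16), (np.float64(-0.0863), np.float64(0.116), 16)]
tcp [ 0.5376 -0.1168  0.1414] yaw 91.72 tilt [ 0.    -0.001 -1.   ] gap 0.0401
shift cm [-0.04  2.28 -0.16] spin 0.0008
[-0.63307636 -0.95862745 -1.52534124]
```

```bash
python3 -m jog '[[0,0,-0.15,0],[0,0.6,0,0],[0,0.6,0,0],[0,0.6,0,0],[0,0.4,0,0],[0,0,0,0],[0,0,0,0]]';python3 -m jog '[[0,0.3,0,0],[0,0.3,0,0],[0,0.3,0,0],[0,0,0,0],[0,0,0,0]]'
```

```text
time_s: 11.25
tcp_pos: [0.5602, -0.1162, 0.1429]
ee_rot: [-0.0, 0.696, 0.718, -0.0]
ft_force: [-0.7, -0.2, -1.5]
finger_gap: 0.0399
grip_force: 30.0
time_s: 11.75
tcp_pos: [0.5692, -0.116, 0.1431]
ee_rot: [-0.0, 0.696, 0.718, -0.0]
ft_force: [-0.6, 0.1, -2.3]
finger_gap: 0.0397
grip_force: 30.0
```

Axis at about −24 mm in bay, no contact yet. Continuing in small steps.

```bash
python3 -m jog '[[0,0.2,0,0],[0,0.2,0,0],[0,0,0,0],[0,0,0,0]]';python3 -m jog '[[0,0.2,0,0],[0,0.2,0,0],[0,0,0,0],[0,0,0,0]]';python3 -m jog '[[0,0.2,0,0],[0,0.2,0,0],[0,0,0,0],[0,0,0,0]]'
```

```text
time_s: 12.15
tcp_pos: [0.5733, -0.1159, 0.1431]
ee_rot: [-0.0, 0.696, 0.718, -0.0]
ft_force: [-0.1, -0.0, -2.1]
finger_gap: 0.04
grip_force: 30.0
time_s: 12.55
tcp_pos: [0.5772, -0.1158, 0.1431]
ee_rot: [-0.0, 0.696, 0.718, -0.0]
ft_force: [-0.0, -0.9, -1.7]
finger_gap: 0.04
grip_force: 30.0
time_s: 12.95
tcp_pos: [0.5812, -0.1156, 0.1431]
ee_rot: [-0.0, 0.696, 0.718, -0.0]
ft_force: [-0.6, 0.2, -1.1]
finger_gap: 0.0398
grip_force: 30.0
```

Run:
```python
from m import *
o=get_obs()
im=cams.get_image("side")[:,:,::-1].copy();cv2.imwrite("pics/s5f.png",im)
xp=o["tcp_pos"][0]
print("bay line y",-.114+(xp-.5935)*.0293,handle(im,xp,[.03,.035,.04,.045,.05,.055]),o["ft_force"],o["ft_torque"])
```

```text
bay line y -0.11435957664888219 [(np.float64(-0.0853), np.float64(0.044), 12), (np.float64(-0.0839), np.float64(0.053), 15), (np.float64(-0.0859), np.float64(0.055), 16), (np.float64(-0.0857), np.float64(0.059), 16), (np.float64(-0.0868), np.float64(0.066), 15), (np.float64(-0.0966), np.float64(0.065), 12)] [-0.55782712  0.21756976 -1.05628662] [-0.03317758 -0.02181416  0.02493509]
```

```bash
python3 -m jog '[[0,0.2,0,0],[0,0,0,0],[0,0,0,0]]';python3 -m jog '[[0,0.2,0,0],[0,0,0,0],[0,0,0,0]]';python3 -m jog '[[0,0.2,0,0],[0,0,0,0],[0,0,0,0]]';python3 -m jog '[[0,0.2,0,0],[0,0,0,0],[0,0,0,0]]'
```

```text
time_s: 13.3
tcp_pos: [0.5832, -0.1156, 0.1431]
ee_rot: [-0.0, 0.696, 0.718, -0.0]
ft_force: [0.3, -0.9, -2.7]
finger_gap: 0.0397
grip_force: 30.0
time_s: 13.6
tcp_pos: [0.5852, -0.1155, 0.1431]
ee_rot: [-0.0, 0.696, 0.718, 0.0]
ft_force: [0.1, 0.9, -1.2]
finger_gap: 0.0396
grip_force: 30.0
time_s: 13.9
tcp_pos: [0.5865, -0.1152, 0.1428]
ee_rot: [-0.001, 0.696, 0.718, -0.0]
ft_force: [-2.8, 0.4, -1.9]
finger_gap: 0.04
grip_force: 30.0
time_s: 14.2
tcp_pos: [0.5889, -0.1153, 0.1428]
ee_rot: [-0.0, 0.696, 0.718, -0.0]
ft_force: [-3.5, 1.1, -2.9]
finger_gap: 0.0398
grip_force: 30.0
```

First jaw contact near x = 0.586, so home should be at about 0.603, as the picture suggested.

```bash
python3 -m jog '[[0,0.2,0,0],[0,0,0,0],[0,0,0,0]]';python3 -m jog '[[0,0.2,0,0],[0,0,0,0],[0,0,0,0]]';python3 -m jog '[[0,0.2,0,0],[0,0,0,0],[0,0,0,0]]';python3 -m jog '[[0,0.2,0,0],[0,0,0,0],[0,0,0,0]]';python3 -m jog '[[0,0.2,0,0],[0,0,0,0],[0,0,0,0]]'
```

```text
time_s: 14.5
tcp_pos: [0.5912, -0.1154, 0.143]
ee_rot: [-0.0, 0.696, 0.718, -0.0]
ft_force: [-2.5, 1.1, -3.3]
finger_gap: 0.0398
grip_force: 30.0
time_s: 14.8
tcp_pos: [0.5937, -0.1154, 0.1433]
ee_rot: [0.0, 0.696, 0.718, 0.0]
ft_force: [-2.0, 0.2, -3.5]
finger_gap: 0.0399
grip_force: 30.0
time_s: 15.1
tcp_pos: [0.5957, -0.1153, 0.1434]
ee_rot: [0.0, 0.696, 0.718, 0.0]
ft_force: [-1.3, 1.0, -3.0]
finger_gap: 0.0398
grip_force: 30.0
time_s: 15.4
tcp_pos: [0.5976, -0.1152, 0.1433]
ee_rot: [0.0, 0.696, 0.718, 0.0]
ft_force: [-0.9, 0.7, -1.8]
finger_gap: 0.0401
grip_force: 30.0
time_s: 15.7
tcp_pos: [0.5996, -0.1152, 0.1433]
ee_rot: [0.0, 0.696, 0.718, 0.0]
ft_force: [-0.3, 0.0, -2.0]
finger_gap: 0.0398
grip_force: 30.0
```

```bash
python3 -m jog '[[0,0.1,0,0],[0,0,0,0],[0,0,0,0]]';python3 -m jog '[[0,0.1,0,0],[0,0,0,0],[0,0,0,0]]';python3 -m jog '[[0,0.1,0,0],[0,0,0,0],[0,0,0,0]]'
```

```text
time_s: 16.0
tcp_pos: [0.6003, -0.1151, 0.1432]
ee_rot: [0.0, 0.696, 0.718, 0.0]
ft_force: [-1.1, 0.3, -1.5]
finger_gap: 0.0399
grip_force: 30.0
time_s: 16.3
tcp_pos: [0.6013, -0.1151, 0.1432]
ee_rot: [0.0, 0.696, 0.718, 0.0]
ft_force: [-1.5, 0.4, -1.3]
finger_gap: 0.0397
grip_force: 30.0
time_s: 16.6
tcp_pos: [0.6024, -0.115, 0.1432]
ee_rot: [0.0, 0.696, 0.718, 0.0]
ft_force: [-0.2, 1.1, -2.5]
finger_gap: 0.0399
grip_force: 30.0
```

```bash
python3 -m jog '[[0,0.1,0,0],[0,0,0,0],[0,0,0,0]]';python3 -m jog '[[0,0.1,0,0],[0,0,0,0],[0,0,0,0]]'
```

```text
time_s: 16.9
tcp_pos: [0.6034, -0.115, 0.1432]
ee_rot: [0.0, 0.696, 0.718, 0.0]
ft_force: [-0.4, 0.9, -2.7]
finger_gap: 0.0398
grip_force: 30.0
time_s: 17.2
tcp_pos: [0.6042, -0.115, 0.1432]
ee_rot: [0.0, 0.696, 0.718, 0.0]
ft_force: [-0.1, 0.5, -1.3]
finger_gap: 0.0402
grip_force: 30.0
```

```bash
python3 -m jog '[[0,0.1,0,0],[0,0,0,0],[0,0,0,0]]';python3 -m jog '[[0,0.1,0,0],[0,0,0,0],[0,0,0,0]]'
python3 - <<'E'
from h import *
s=cams.get_image("side")[:,:,::-1];cv2.imwrite("pics/s6f.png",s)
cv2.imwrite("pics/s6.png",cv2.resize(s[110:210,280:380],None,fx=6,fy=6,interpolation=cv2.INTER_CUBIC))
E
```

```text
time_s: 17.5
tcp_pos: [0.6045, -0.1149, 0.1431]
ee_rot: [-0.001, 0.696, 0.718, -0.0]
ft_force: [-4.1, 0.4, 0.3]
finger_gap: 0.04
grip_force: 30.0
time_s: 17.8
tcp_pos: [0.6048, -0.1149, 0.1431]
ee_rot: [-0.001, 0.696, 0.718, -0.001]
ft_force: [-6.8, 0.0, 2.0]
finger_gap: 0.04
grip_force: 30.0
```

View pics/s6.png

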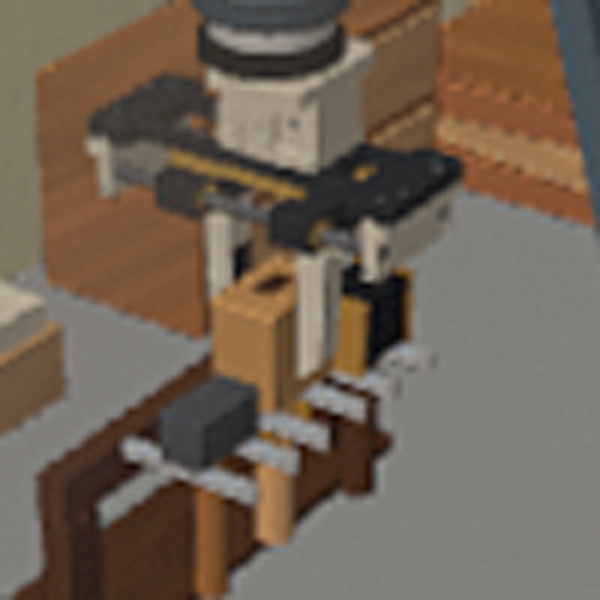

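The stop is met at about x = 0.6045, with 6.8 N so far. The head is upright over the prongs, with gaps to both the hammer (crop 205,420) and the tapper (crop 375,320). Pressing to about 11 N.

```bash
python3 -m jog '[[0,0.1,0,0],[0,0,0,0],[0,0,0,0]]';python3 -m jog '[[0,0.06,0,0],[0,0,0,0],[0,0,0,0]]'
```

```text
time_s: 18.15
tcp_pos: [0.605, -0.1149, 0.143]
ee_rot: [-0.002, 0.696, 0.718, -0.002]
ft_force: [-7.8, -0.8, 3.4]
finger_gap: 0.04
grip_force: 30.0
time_s: 18.45
tcp_pos: [0.6052, -0.1149, 0.143]
ee_rot: [-0.002, 0.696, 0.718, -0.002]
ft_force: [-9.4, -0.4, 4.4]
finger_gap: 0.0397
grip_force: 30.0
```

```bash
python3 -m jog '[[0,0.07,0,0],[0,0,0,0],[0,0,0,0],[0,0,0,0]]'
```

```text
time_s: 18.85
tcp_pos: [0.6053, -0.1149, 0.143]
ee_rot: [-0.002, 0.696, 0.718, -0.002]
ft_force: [-10.9, -0.5, 5.3]
finger_gap: 0.0397
grip_force: 30.0
```

Stop pressed at 10.9 N. Relaxing the push, then lowering with force watched.

```bash
python3 -m jog '[[0,-0.15,0,0],[0,-0.15,0,0],[0,0,0,0],[0,0,0,0]]';python3 -m jog '[[0,0,0.1,0],[0,0,0,0],[0,0,0,0]]';python3 -m jog '[[0,0,0.1,0],[0,0,0,0],[0,0,0,0]]'
```

```text
time_s: 19.25
tcp_pos: [0.6047, -0.115, 0.143]
ee_rot: [-0.001, 0.696, 0.718, -0.001]
ft_force: [-5.6, 1.5, 1.0]
finger_gap: 0.0398
grip_force: 30.0
time_s: 19.55
tcp_pos: [0.6048, -0.1149, 0.1423]
ee_rot: [-0.001, 0.696, 0.718, -0.001]
ft_force: [-6.0, 0.9, 3.0]
finger_gap: 0.0398
grip_force: 30.0
time_s: 19.85
tcp_pos: [0.6048, -0.115, 0.1415]
ee_rot: [-0.0, 0.696, 0.718, -0.001]
ft_force: [-6.9, 0.5, 3.5]
finger_gap: 0.0398
grip_force: 30.0
```

```bash
python3 -m jog '[[0,-0.1,0,0],[0,0,0.1,0],[0,0,0,0],[0,0,0,0]]';python3 -m jog '[[0,0,0.1,0],[0,0,0,0],[0,0,0,0]]';python3 -m jog '[[0,0,0.1,0],[0,0,0,0],[0,0,0,0]]'
```

```text
time_s: 20.25
tcp_pos: [0.6046, -0.115, 0.1404]
ee_rot: [0.0, 0.696, 0.718, 0.0]
ft_force: [-4.1, 0.2, 3.3]
finger_gap: 0.0397
grip_force: 30.0
time_s: 20.55
tcp_pos: [0.6046, -0.115, 0.1397]
ee_rot: [0.0, 0.696, 0.718, 0.0]
ft_force: [-6.1, 0.8, 5.5]
finger_gap: 0.0399
grip_force: 30.0
time_s: 20.85
tcp_pos: [0.6046, -0.1151, 0.1397]
ee_rot: [0.0, 0.696, 0.718, 0.0]
ft_force: [-8.1, 1.6, 10.9]
finger_gap: 0.0397
grip_force: 30.0
```

Seated: height 0.1397 is exactly what was predicted for the head flat on the prongs, and fz jumps. Easing off the push, opening and rising.

```bash
python3 -m jog '[[0,-0.1,0,0],[0,0,-0.05,0],[0,0,0,0]]'; python3 -m jog '[[0,0,0,0],[0,0,0,0],[0,0,0,0],[0,0,0,0],[0,0,0,0]]' -0.3; python3 -m jog '[[0,0,-0.5,0],[0,0,-1,0],[0,0,-1.5,0],[0,0,-2,0],[0,0,-2.5,0],[0,0,-2.5,0],[0,0,-2.5,0],[0,-2,0,0],[0,-3,0,0],[0,-4,0,0],[0,-4,0,0],[0,-4,0,0],[0,-4,0,0],[0,-3,0,0],[0,0,0,0],[0,0,0,0]]'
python3 - <<'E'
from h import *
t=cams.get_image("top")[:,:,::-1];s=cams.get_image("side")[:,:,::-1]
cv2.imwrite("pics/t7f.png",t);cv2.imwrite("pics/s7f.png",s)
f=dict(fx=4,fy=4,interpolation=cv2.INTER_CUBIC)
cv2.imwrite("pics/end.png",np.hstack([cv2.resize(t[140:260,320:415],None,**f),cv2.resize(s[110:230,280:380],None,**f)]))
E
```

```text
time_s: 21.15
tcp_pos: [0.6045, -0.115, 0.1397]
ee_rot: [0.001, 0.696, 0.718, 0.001]
ft_force: [-2.7, 1.4, 6.6]
finger_gap: 0.0399
grip_force: 30.0
time_s: 21.65
tcp_pos: [0.6036, -0.1151, 0.1385]
ee_rot: [0.0, 0.696, 0.718, 0.0]
ft_force: [-0.4, 0.5, -0.9]
finger_gap: 0.0602
grip_force: 0.0
time_s: 23.25
tcp_pos: [0.3639, -0.1225, 0.2649]
ee_rot: [0.002, 0.697, 0.717, 0.0]
ft_force: [-0.5, -0.0, -0.1]
finger_gap: 0.0606
grip_force: 0.0
```

View pics/end.png

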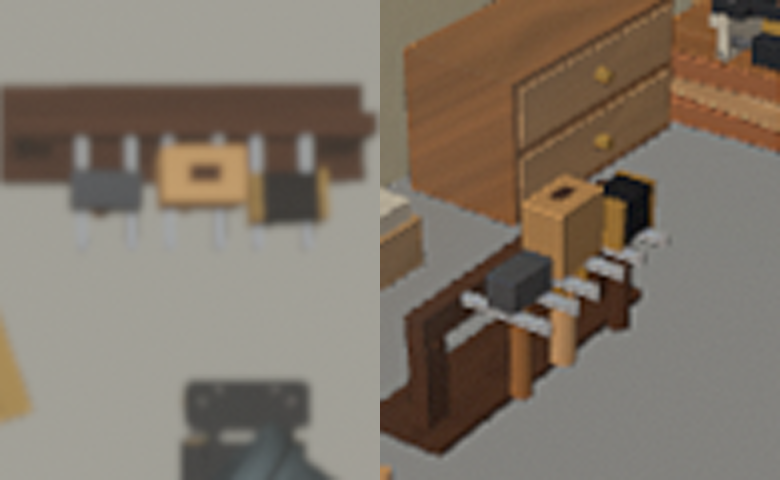

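The mallet hangs level between hammer and tapper, with the arm clear. One check that the neighbours haven't moved, then hand in.

```bash
python3 - <<'E'
from h import *
for f in("top0","t7f"):
    im=cv2.imread(f"pics/{f}.png");H,S,V=cv2.split(cv2.cvtColor(im,cv2.COLOR_BGR2HSV))
    ham=np.zeros(V.shape,bool);ham[178:196,334:357]=1;ham&=(V<115)&(S<40)
    tap=np.zeros(V.shape,bool);tap[183:200,383:405]=1;tap&=(V<80)
    print([rect("top",m,z)[0] for m,z in((ham,.145),(tap,.157))])
h=np.zeros(V.shape,bool);h[172:195,355:384]=1;print("mallet",rect("top",h&(H>8)&(H<25)&(S>70)&(V>150),.175))
E
python3 -c "from rig import close_job;print(close_job())"
```

```text
[array([ 0.5983234 , -0.04716985], dtype=float32), array([ 0.5902536 , -0.17760447], dtype=float32)]
[array([ 0.5976159 , -0.04732223], dtype=float32), array([ 0.5916675 , -0.17758363], dtype=float32)]
mallet (array([ 0.60317945, -0.11505568], dtype=float32), [np.float32(0.039222695), np.float32(0.06662657)], np.float32(91.533295))
the job is handed in; nothing more can be done
None
```

The oak mallet hangs flat on the middle prongs, pushed home against the stop at about 11 N; the camera shows hammer and tapper unmoved (within about 1.5 mm), and the job was handed in after about 23 s, with no verdict returned.

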